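# Sweep the loose jar caps off the prep board into the catch pan

### The arm

A 6-joint arm with a two-finger parallel gripper is mounted at the origin on the work surface. World frame = base frame: x ahead of the robot, y to its left, z up, the work surface at z = 0. Lengths are in m, angles in rad, forces in N, time in s.
With the tool pointing down it reaches from about 0.3 to 0.85 m from the base axis. Payload 4.2 kg.
Tool frame: the origin (TCP) lies midway between the tips of the shut fingers; the grasp point (between the pads) lies 19 mm behind it; z points along the fingers, y is the line along which they close (so a half turn about z gives the same grasp; the last joint's range is limited). The gripper opens to 91 mm and grips with 3 to 60 N. Pads are 32 mm wide; open, the fingers measure 118 mm over their backs; the gripper's body (76 mm by 178 mm) begins 60 mm behind the grasp point.
Start: joints at [-1.341, 0.32, 1.565, -0, 1.257, -0.02], TCP at [0.142, -0.557, 0.214] pointing down, gripper open.
Joint ranges: [-3.11, 3.11], [-0.84, 2.01], [0.21, 2.61], [-1.34, 4.49], [0.05, 2.63], [-2.56, 2.56]. Speed limits (rad/s): [2.57, 2.57, 3.14, 3.14, 3.14, 3.14].

### API

Orientations are given as a unit quaternion [w, x, y, z].
In Python, from cell import ctrl gives the robot as it stands. The module is installed in compiled form; this text tells all that it offers.
- The arm moves only by the tool apply_moves, never from a script. Its argument "plan" is a list of rows, each an object with "translation": the shift along the tool's x, y, z each as a share of 0.03 m, from -1 to 1, a list of three; "rot": the turn, a rotation vector about the tool's x, y, z each as a share of 4 degrees, from -1 to 1, a list of three. In form: [{"translation": [tx, ty, tz], "rot": [rx, ry, rz]}, ...]. A call has 1 to 5 rows; each row shifts and turns the commanded pose from where the row before left it, along the tool's axes as they then stand; what a row does not reach is not made up. A row lasts 1/12 s, in which the tool goes at most 41.7 mm and 7.16 degrees, less where a joint would pass 70% of its speed; a pose out of reach is approached as far as the arm can. A call with a number of a shift or a turn outside -1 to 1 is refused whole. A call with a gripper value outside its range is refused whole. "gripper" is the opening, from -1 (shut) to 1 (fully open), set as the call begins (left out, the last holds). The fingers move at their own pace and stop on an object; "force" is the grip in N (left out, the last holds). Time passes only in rows, so rows that do not move let the fingers close. It gives the time, the measured TCP pose, the force, the opening and the grip force at its end, in the units of the state.
- ctrl.get_obs(): the state, without advancing time (a new reading comes with each control period).
- ctrl.read_camera(name): name is "side" or "top"; returns (picture, depth): 480x640x3 uint8, red, green, blue; 480x640 float32, m along the optical axis (not along the pixel's ray), 0 where there is no reading.
- ctrl.camera_info(name): a dict with "mtx" (3x3 intrinsics, pixels), "camera_from_world" (4x4, takes a point from world to camera coordinates). Camera axes: x right, y up, looking along -z (the intrinsics and any distortion apply to the point x, -y, -z); pixel columns grow to the right and rows downward; lengths in m; the calibration is good to about 2 mm. A picture is of the moment at which its call begins. camera_info takes no time and is no camera call.
- ctrl.close_job(): hands the job in; it is judged then, once.
The state is a dict: "time": time; "q": joint angles; "qd": joint speeds; "joint_torque": joint torques, N m; "ee_pos": TCP position; "orientation": TCP orientation; "force": force on the tool from outside, world axes, zero at the start; "torque": the same for the moment, N m; "opening": finger opening in m; "gripper_force": force on a finger pad.
Only numpy, scipy, OpenCV 4.12 (cv2) and the standard library are available. Lean on these libraries where they do the work, as an engineer would, in place of code of your own. Each camera call takes 0.05 s, during which the arm holds its last target. There are 200 camera calls.

### The job

Clear the prep board: with your fingertips, sweep the three loose black jar caps across the raised green board and over its edge into the open steel pan beside it, not onto the pan that has its lid on. Push them along the board only, never pick them up, and leave the paper cup and the closed jar on the board standing where they are.

Things in the scene. Friction and masses are not known exactly. Their poses are not given: they have to be found in the camera images.
- board: fixed pale green prep board on a steel frame, 320 mm (its x) by 240 mm (its y), flat top 60 mm above the table, no rim. Origin: on the table under its centre; z up. Its long edges (y = +120 and -120 mm) each overhang a steel pan by 10 mm. Caps lie near x = -115, 0 and +115 mm of it, cup and jar near x = -58 and +58 mm (either way round), so each cap has a free lane along y to both edges.
- open_pan: fixed open stainless pan, empty, the goal: 320 mm (its x, parallel to the board's x) by 120 mm (its y), rim 45 mm above the table, walls 4 mm. Origin: centre of its underside, on the table. It stands at the left or the right long side of the board, its centre 170 mm from the board's centre.
- lidded_pan: fixed stainless pan of the same size closed by a flat metal lid, at the other long side of the board; lid top 50 mm above the table, its grip 53 mm. Origin: centre of its underside. Not to be used.
- cap_1: loose black plastic screw cap lying on the board, open side down: disc 34 mm diameter, 12 mm tall, about 15 g. Origin: centre of its underside, z up.
- cap_2: loose black plastic screw cap lying on the board, open side down: disc 34 mm diameter, 12 mm tall, about 15 g. Origin: centre of its underside, z up.
- cap_3: loose black plastic screw cap lying on the board, open side down: disc 34 mm diameter, 12 mm tall, about 15 g. Origin: centre of its underside, z up.
- paper_cup: loose white paper portion cup with cream in it, standing on the board: 50 mm tall, 44 mm diameter at the rim, 32 mm at the foot, 60 g. Origin: centre of its underside. To be left standing.
- jar: loose small amber glass jar with its black cap screwed on, standing on the board: 52 mm tall, 38 mm diameter, 120 g. Origin: centre of its underside. To be left standing.

How it is judged:
By the outcome, as a careful person would: the job done as asked, in the order asked, and still so for the second after the job is handed in, with the robot touching nothing.
It also fails if it takes over 54 s, if anything falls off the work surface, if the arm or the gripper's body presses on something with over 40 N, if the wrist force passes 120 N, or if a joint passes its speed limit or range.

## Working session

There is one attempt and no reset: what is moved stays moved. The work goes in short steps, Python scripts to look and compute and a tool call to move; the robot and the scene stay as the last step left them, time stands still between calls to the robot, and variables do not carry over. Pictures are saved under pics/ and viewed, at most 10 in all, crops included, and the job is handed in when it is done.

Besides the shell and the picture viewer there is one more tool, called after "Call:" as a command line: name --argument value ..., lists and objects as JSON in quotes. apply_moves: Moves the arm, as the interface text tells. Its arguments: {"type":"object","properties":{"plan":{"type":"array"},"gripper":{"type":"number"},"force":{"type":"number"}},"required":["plan"]}

```bash
mkdir -p pics
python3 - <<'E'
from cell import ctrl
import cv2,numpy as np
for n in ("top","side"):
    p,d=ctrl.read_camera(n); cv2.imwrite(f"pics/{n}0.png",p[:,:,::-1]); np.save(f"{n}0.npy",d); np.save(f"{n}0p.npy",p)
    print(ctrl.camera_info(n))
o=ctrl.get_obs(); print(o)
E
```

```text
{'mtx': array([[608.54829332,   0.        , 322.95856583],
       [  0.        , 608.54829332, 234.56181736],
       [  0.        ,   0.        ,   1.        ]]), 'camera_from_world': array([[-0.02681776, -0.99937827, -0.02288846,  0.04518516],
       [ 0.99233409, -0.02937801,  0.12004162, -0.54599589],
       [-0.1206394 , -0.01949375,  0.99250498, -0.77064012],
       [ 0.        ,  0.        ,  0.        ,  1.        ]])}
{'mtx': array([[486.58207558,   0.        , 322.31262032],
       [  0.        , 486.58207558, 240.66719229],
       [  0.        ,   0.        ,   1.        ]]), 'camera_from_world': array([[ 0.84199163, -0.53940143, -0.00980745, -0.44890487],
       [ 0.38492781,  0.58792653,  0.71145835, -0.25275242],
       [-0.37799559, -0.60281714,  0.70265983, -0.47919962],
       [ 0.        ,  0.        ,  0.        ,  1.        ]])}
{'time': 0.1, 'q': array([-1.34099471e+00,  3.20232734e-01,  1.56553879e+00,  1.51642551e-05,
        1.25742470e+00, -2.00056757e-02]), 'qd': array([ 9.38771123e-04, -1.11748935e-03, -2.24850868e-03,  8.48669764e-04,
        1.44972399e-03,  2.90824081e-05]), 'joint_torque': array([ 5.18618090e-04, -4.13330984e+01, -2.32510829e+01,  7.29325879e-02,
        4.22035041e-02, -5.80850883e-05]), 'ee_pos': array([ 0.1420489 , -0.55670997,  0.21320871]), 'orientation': array([-7.98136063e-04,  9.92209649e-01,  1.24576764e-01, -7.67804379e-05]), 'force': array([-0.34376186, -0.50469063, -0.16714525]), 'torque': array([0.00146452, 0.00231218, 0.03270657]), 'gripper_force': 0.0, 'opening': 0.09078384608885207}
```

View pics/top0.png

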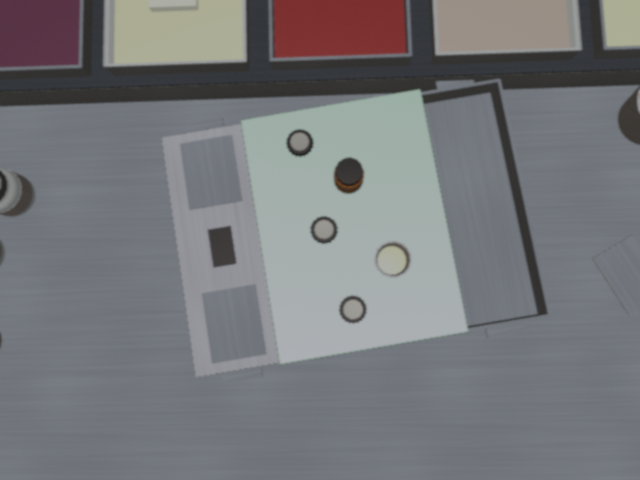

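View pics/side0.png

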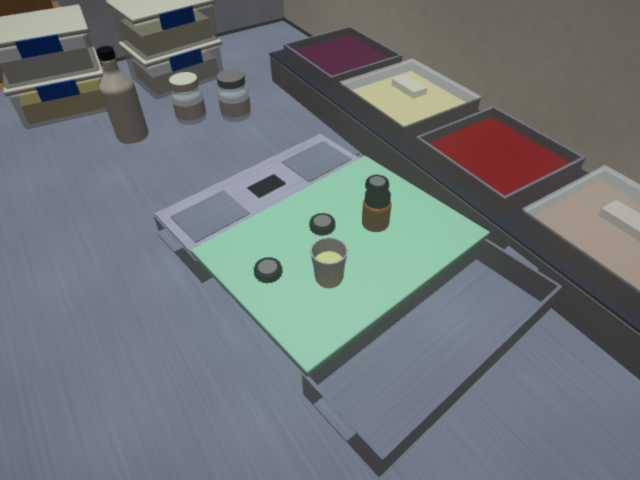

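The lidded pan is on the image left (+y) and the open pan on the right (−y). In the top view the caps are near (300,142), (324,230) and (353,309), the jar near (349,175) and the cup near (392,260). The board corners are about (243,122), (421,90), (467,331) and (280,362).

```bash
cat > h.py <<'E'
import numpy as np, cv2
from cell import ctrl
def at_z(n,uv,z):
    i=ctrl.camera_info(n);K=i["mtx"];T=i["camera_from_world"];R=T[:3,:3];c=-R.T@T[:3,3]
    r=R.T@(np.array([1,-1,-1])*(np.linalg.inv(K)@[*uv,1])); return c+r*(z-c[2])/r[2]
E
python3 - <<'E'
from h import *
p=np.load("top0p.npy");d=np.load("top0.npy")
hsv=cv2.cvtColor(p,cv2.COLOR_RGB2HSV)
print(p[200,300],hsv[200,300],hsv[340,400],hsv[400,300])
pi=p.astype(int)
m=((pi[...,1]-pi[...,2]>2)|(hsv[...,2]>155)).astype(np.uint8)
C=np.array([at_z("top",c,.06) for c in [(243,122),(421,90),(467,331),(280,362)]]);print(C.round(4))
ctr=C.mean(0);print("sides",[np.linalg.norm(C[i]-C[(i+1)%4]).round(4) for i in range(4)])
ex=(C[0]+C[1]-C[2]-C[3])[:2];ex/=np.linalg.norm(ex);ey=np.array([-ex[1],ex[0]])
print("ctr",ctr,"yaw deg",np.degrees(np.arctan2(ex[1],ex[0])))
# refine caps by dark blobs
i=ctrl.camera_info("top")
for n,uv,z in [("capA",(300,142),.072),("capB",(324,230),.072),("capC",(353,309),.072),("jar",(349,170),.112),("cup",(393,259),.110)]:
    w=at_z("top",uv,z); b=(w-ctr)[:2]
    # depth-derived height
    u,v=uv; K=i["mtx"];T=i["camera_from_world"];q=np.append(d[v,u]*np.array([1,-1,-1])*(np.linalg.inv(K)@[u,v,1]),1)
    print(n,w.round(4),"board xy",(b@ex).round(4),(b@ey).round(4),"depth pt",(np.linalg.inv(T)@q)[:3].round(4))
# side check
for n,uv,z in [("capA?",(377,182),.072),("capB",(322,220),.072),("capC",(268,266),.072),("cup",(329,250),.11)]: print(n,at_z("side",uv,z).round(4))
E
```

```text
[163 175 171] [ 80  17 175] [103  10 178] [108  21 123]
[[ 0.6955  0.13    0.06  ]
 [ 0.7307 -0.1043  0.06  ]
 [ 0.4175 -0.147   0.06  ]
 [ 0.3853  0.0871  0.06  ]]
sides [np.float64(0.237), np.float64(0.3162), np.float64(0.2364), np.float64(0.3131)]
ctr [ 0.55723385 -0.00853819  0.06      ] yaw deg 7.822350246581833
capA [0.6627 0.0552 0.072 ] board xy 0.1132 0.0488 depth pt [0.6622 0.0551 0.0738]
capB [0.5481 0.0275 0.072 ] board xy -0.0041 0.037 depth pt [0.5479 0.0275 0.074 ]
capC [ 0.4485 -0.0057  0.072 ] board xy -0.1073 0.0176 depth pt [ 0.4485 -0.0056  0.0735]
jar [ 0.6149 -0.0053  0.112 ] board xy 0.0576 -0.0046 depth pt [ 0.615  -0.0053  0.1116]
cup [ 0.5061 -0.054   0.11  ] board xy -0.0568 -0.0381 depth pt [ 0.5076 -0.0558  0.0911]
capA? [0.6638 0.0542 0.072 ]
capB [0.5519 0.0287 0.072 ]
capC [ 0.4514 -0.0056  0.072 ]
cup [ 0.5086 -0.0545  0.11  ]
```

Call:
apply_moves --plan '[{"translation": [0, 0, 0], "rot": [0, 0, -1]}, {"translation": [0, 0, 0], "rot": [0, 0, -1]}, {"translation": [0, 0, 0], "rot": [0, 0, -1]}, {"translation": [0, 0, 0], "rot": [0, 0, -1]}, {"translation": [0, 0, 0], "rot": [0, 0, -1]}]' --gripper -0.6

```text
time: 0.52
ee_pos: [0.1421, -0.5569, 0.2135]
orientation: [-0.001, 0.955, 0.297, 0.0]
force: [0.4, 0.4, 0.5]
opening: 0.0604
gripper_force: 0.0
```

Call:
apply_moves --plan '[{"translation": [0, 0, 0], "rot": [0, 0, -1]}, {"translation": [0, 0, 0], "rot": [0, 0, -1]}, {"translation": [0, 0, 0], "rot": [0, 0, -1]}, {"translation": [0, 0, 0], "rot": [0, 0, -1]}, {"translation": [0, 0, 0], "rot": [0, 0, -1]}]'

```text
time: 0.93
ee_pos: [0.1421, -0.5569, 0.2135]
orientation: [-0.0, 0.889, 0.458, 0.0]
force: [-0.5, 0.7, -0.4]
opening: 0.0273
gripper_force: 0.0
```

Call:
apply_moves --plan '[{"translation": [0, 0, 0], "rot": [0, 0, -1]}, {"translation": [0, 0, 0], "rot": [0, 0, -1]}, {"translation": [0, 0, 0], "rot": [0, 0, -1]}, {"translation": [0, 0, 0], "rot": [0, 0, -1]}, {"translation": [0, 0, 0], "rot": [0, 0, -1]}]'

```text
time: 1.35
ee_pos: [0.1421, -0.5569, 0.2135]
orientation: [-0.0, 0.796, 0.605, 0.0]
force: [-0.1, -0.3, 0.3]
opening: 0.0185
gripper_force: 0.0
```

Call:
apply_moves --plan '[{"translation": [0, 0, 0], "rot": [0, 0, -1]}, {"translation": [0, 0, 0], "rot": [0, 0, -1]}, {"translation": [0, 0, 0], "rot": [0, 0, -1]}, {"translation": [0, 0, 0], "rot": [0, 0, -1]}, {"translation": [0, 0, 0], "rot": [0, 0, -1]}]'

```text
time: 1.77
ee_pos: [0.1421, -0.5569, 0.2135]
orientation: [-0.0, 0.679, 0.734, 0.0]
force: [-0.6, 0.4, 0.6]
opening: 0.0181
gripper_force: 0.0
```

Call:
apply_moves --plan '[{"translation": [0, 0, 0], "rot": [0, 0, -0.92]}, {"translation": [0, 0, 0], "rot": [0, 0, 0]}, {"translation": [0, 0, 0], "rot": [0, 0, 0]}]'

```text
time: 2.02
ee_pos: [0.1421, -0.557, 0.2136]
orientation: [-0.0, 0.657, 0.754, 0.0]
force: [-0.1, -0.1, -0.2]
opening: 0.0179
gripper_force: 0.0
```

Call:
apply_moves --plan '[{"translation": [0.92, 0.63, 0], "rot": [0, 0, 0]}, {"translation": [0.92, 0.63, 0], "rot": [0, 0, 0]}, {"translation": [0.92, 0.63, 0], "rot": [0, 0, 0]}, {"translation": [0.92, 0.63, 0], "rot": [0, 0, 0]}, {"translation": [0.92, 0.63, 0], "rot": [0, 0, 0]}]'

```text
time: 2.43
ee_pos: [0.2169, -0.4058, 0.2138]
orientation: [-0.0, 0.657, 0.754, 0.0]
force: [0.7, 0.4, 0.1]
opening: 0.0183
gripper_force: 0.0
```

Call:
apply_moves --plan '[{"translation": [0.92, 0.63, 0], "rot": [0, 0, 0]}, {"translation": [0.92, 0.63, 0], "rot": [0, 0, 0]}, {"translation": [0.92, 0.63, 0], "rot": [0, 0, 0]}, {"translation": [0.92, 0.63, 0], "rot": [0, 0, 0]}, {"translation": [0.92, 0.63, 0], "rot": [0, 0, 0]}]'

```text
time: 2.85
ee_pos: [0.2912, -0.256, 0.214]
orientation: [0.0, 0.657, 0.754, 0.0]
force: [0.5, -1.4, 0.4]
opening: 0.0182
gripper_force: 0.0
```

Call:
apply_moves --plan '[{"translation": [0.92, 0.63, 0], "rot": [0, 0, 0]}, {"translation": [0.92, 0.63, 0], "rot": [0, 0, 0]}, {"translation": [0.92, 0.63, 0], "rot": [0, 0, 0]}, {"translation": [0.92, 0.63, 0], "rot": [0, 0, 0]}, {"translation": [0.92, 0.63, 0], "rot": [0, 0, 0]}]'

```text
time: 3.27
ee_pos: [0.3656, -0.1062, 0.2141]
orientation: [0.0, 0.657, 0.754, 0.0]
force: [-0.2, -0.6, 0.5]
opening: 0.0182
gripper_force: 0.0
```

Call:
apply_moves --plan '[{"translation": [0.92, 0.63, 0], "rot": [0, 0, 0]}, {"translation": [0.92, 0.63, 0], "rot": [0, 0, 0]}, {"translation": [0.92, 0.63, 0], "rot": [0, 0, 0]}, {"translation": [0.92, 0.63, 0], "rot": [0, 0, 0]}, {"translation": [0.92, 0.63, 0], "rot": [0, 0, 0]}]'

```text
time: 3.68
ee_pos: [0.4401, 0.0437, 0.214]
orientation: [0.0, 0.657, 0.754, 0.0]
force: [0.9, -0.2, 0.6]
opening: 0.018
gripper_force: 0.0
```

Call:
apply_moves --plan '[{"translation": [0, 0, 0.7], "rot": [0, 0, 0]}, {"translation": [0, 0, 0.7], "rot": [0, 0, 0]}, {"translation": [0, 0, 0.6], "rot": [0, 0, 0]}, {"translation": [0, 0, 0], "rot": [0, 0, 0]}, {"translation": [0, 0, 0], "rot": [0, 0, 0]}]'

```text
time: 4.1
ee_pos: [0.4392, 0.042, 0.1535]
orientation: [-0.001, 0.656, 0.754, -0.001]
force: [1.3, -0.4, 0.3]
opening: 0.0182
gripper_force: 0.0
```

Run:
```python
from h import *
p,d=ctrl.read_camera("top"); cv2.imwrite("pics/top1.png",p[:,:,::-1])
o=ctrl.get_obs();print(o["time"],o["ee_pos"],o["orientation"],o["q"])
```

```text
4.15 [0.44012515 0.04199824 0.15450851] [2.43993290e-04 6.56427054e-01 7.54389441e-01 1.85115826e-04] [ 6.91848136e-02  1.62564564e-01  1.94278213e+00 -9.66997348e-05
  1.03563910e+00 -6.94166738e-02]
```

View pics/top1.png

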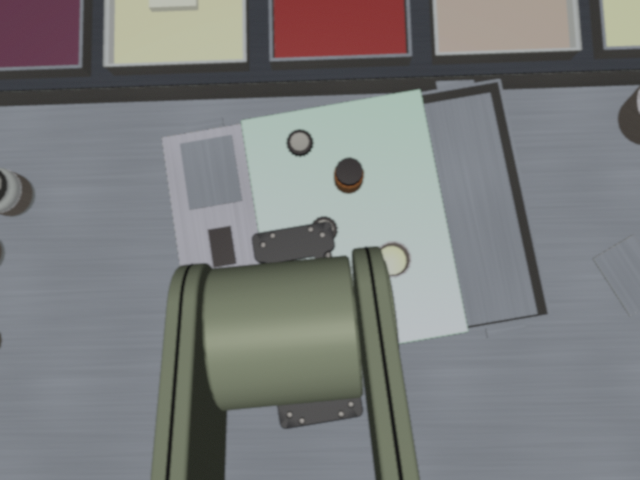

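The gripper hovers behind the lowest cap, and the other objects have not moved. Next I go down behind the cap.

Call:
apply_moves --plan '[{"translation": [0.05, 0.11, 0.8], "rot": [0, 0, 0]}, {"translation": [0, 0, 0.8], "rot": [0, 0, 0]}, {"translation": [0, 0, 0.7], "rot": [0, 0, 0]}, {"translation": [0, 0, 0.4], "rot": [0, 0, 0]}, {"translation": [0, 0, 0.2], "rot": [0, 0, 0]}]'

```text
time: 4.57
ee_pos: [0.443, 0.0437, 0.0667]
orientation: [0.0, 0.656, 0.754, -0.0]
force: [-0.3, -0.4, 0.7]
opening: 0.0184
gripper_force: 0.0
```

Call:
apply_moves --plan '[{"translation": [0, 0, 0], "rot": [0, 0, 0]}, {"translation": [0, 0, 0], "rot": [0, 0, 0]}]'

```text
time: 4.73
ee_pos: [0.4439, 0.0439, 0.068]
orientation: [0.001, 0.656, 0.754, 0.001]
force: [0.5, 0.3, 0.6]
opening: 0.0178
gripper_force: 0.0
```

Run:
```python
from h import *
p,d=ctrl.read_camera("side"); cv2.imwrite("pics/side1.png",p[:,:,::-1])
o=ctrl.get_obs();print(o["time"],o["ee_pos"],o["force"])
```

```text
4.7833 [0.4440401  0.04393001 0.06821227] [ 0.01600874 -0.1562561   0.80131466]
```

View pics/side1.png

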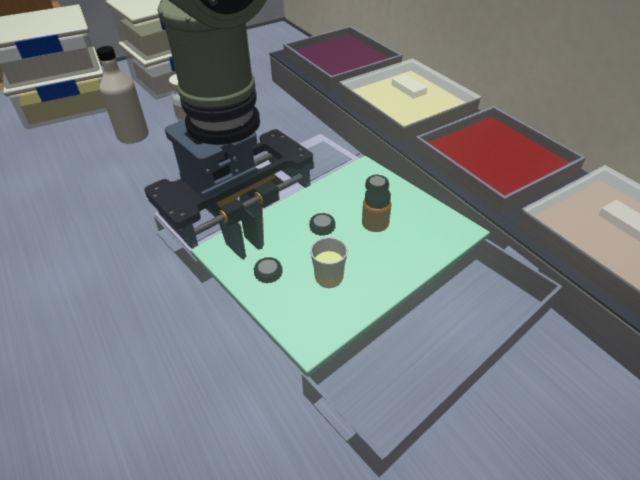

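The fingertips straddle the line behind the cap at (268,268), with clear board ahead of them. The cup is the tight neighbour, so I narrow the fingers a little and drift away from it while pushing.

Call:
apply_moves --plan '[{"translation": [0, 0, 0.12], "rot": [0, 0, 0]}, {"translation": [-0.2, 0, 0], "rot": [0, 0, 0]}, {"translation": [-0.2, 0, 0], "rot": [0, 0, 0]}, {"translation": [-0.2, 0, 0], "rot": [0, 0, 0]}, {"translation": [-0.2, -0.02, 0], "rot": [0, 0, 0]}]' --gripper -0.74

```text
time: 5.2
ee_pos: [0.4459, 0.0193, 0.0635]
orientation: [0.0, 0.656, 0.755, 0.0]
force: [-0.3, -0.1, 0.1]
opening: 0.0118
gripper_force: 0.1
```

Call:
apply_moves --plan '[{"translation": [-0.3, -0.05, 0], "rot": [0, 0, 0]}, {"translation": [-0.3, -0.05, 0], "rot": [0, 0, 0]}, {"translation": [-0.3, -0.05, 0], "rot": [0, 0, 0]}, {"translation": [-0.3, -0.05, 0], "rot": [0, 0, 0]}, {"translation": [-0.3, 0, 0], "rot": [0, 0, 0]}]'

```text
time: 5.62
ee_pos: [0.4455, -0.0264, 0.0633]
orientation: [-0.0, 0.656, 0.755, -0.0]
force: [-0.6, -0.2, -0.1]
opening: 0.0119
gripper_force: 0.1
```

Run:
```python
from h import *
p,d=ctrl.read_camera("side"); cv2.imwrite("pics/side2.png",p[:,:,::-1])
```

```text
(no output)
```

View pics/side2.png

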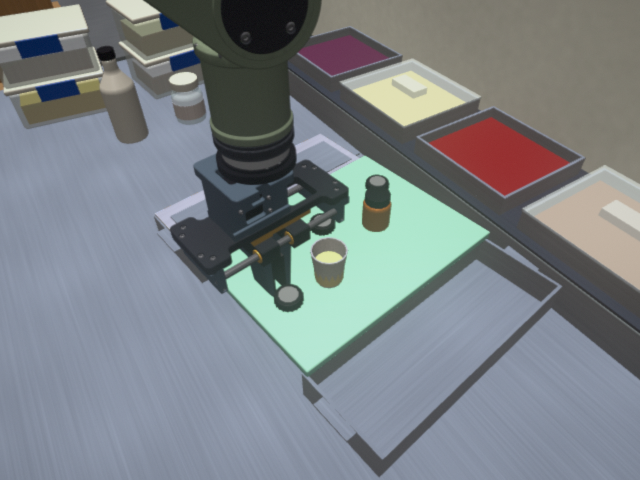

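The cap at (289,297) sits against both fingertips, and the cup is clear and still standing. I continue over the edge, then lift.

Call:
apply_moves --plan '[{"translation": [-0.37, 0, 0], "rot": [0, 0, 0]}, {"translation": [-0.37, 0, 0], "rot": [0, 0, 0]}, {"translation": [-0.37, 0, 0], "rot": [0, 0, 0]}, {"translation": [-0.37, 0, 0], "rot": [0, 0, 0]}, {"translation": [-0.37, 0, 0], "rot": [0, 0, 0]}]'

```text
time: 6.08
ee_pos: [0.4538, -0.0815, 0.0633]
orientation: [0.0, 0.656, 0.755, -0.0]
force: [0.2, -0.0, -0.1]
opening: 0.0119
gripper_force: 0.0
```

Call:
apply_moves --plan '[{"translation": [-0.37, 0, 0], "rot": [0, 0, 0]}, {"translation": [-0.37, 0, 0], "rot": [0, 0, 0]}, {"translation": [-0.37, 0, 0], "rot": [0, 0, 0]}, {"translation": [-0.37, 0, 0], "rot": [0, 0, 0]}, {"translation": [-0.37, 0, 0], "rot": [0, 0, 0]}]'

```text
time: 6.5
ee_pos: [0.4614, -0.1364, 0.0633]
orientation: [0.0, 0.656, 0.755, -0.0]
force: [0.5, -0.6, 0.5]
opening: 0.0117
gripper_force: 0.0
```

Call:
apply_moves --plan '[{"translation": [0, 0, 0], "rot": [0, 0, 0]}, {"translation": [0, 0, 0], "rot": [0, 0, 0]}, {"translation": [0, 0, -0.4], "rot": [0, 0, 0]}, {"translation": [0, 0, -1], "rot": [0, 0, 0]}, {"translation": [0, 0, -1], "rot": [0, 0, 0]}]'

```text
time: 6.92
ee_pos: [0.46, -0.1343, 0.1351]
orientation: [-0.002, 0.656, 0.755, -0.001]
force: [0.1, -0.1, -0.0]
opening: 0.012
gripper_force: 0.0
```

Call:
apply_moves --plan '[{"translation": [0, 0, -0.8], "rot": [0, 0, 0]}, {"translation": [0, 0, 0], "rot": [0, 0, 0]}, {"translation": [0, 0, 0], "rot": [0, 0, 0]}]'

```text
time: 7.17
ee_pos: [0.4618, -0.1349, 0.1604]
orientation: [0.001, 0.656, 0.755, 0.001]
force: [0.2, 0.7, -0.7]
opening: 0.0114
gripper_force: 0.0
```

Run:
```python
from h import *
p,d=ctrl.read_camera("side"); cv2.imwrite("pics/side3.png",p[:,:,::-1])
o=ctrl.get_obs();print(o["time"],o["ee_pos"])
```

```text
7.2167 [ 0.46082035 -0.13465416  0.15913943]
```

View pics/side3.png

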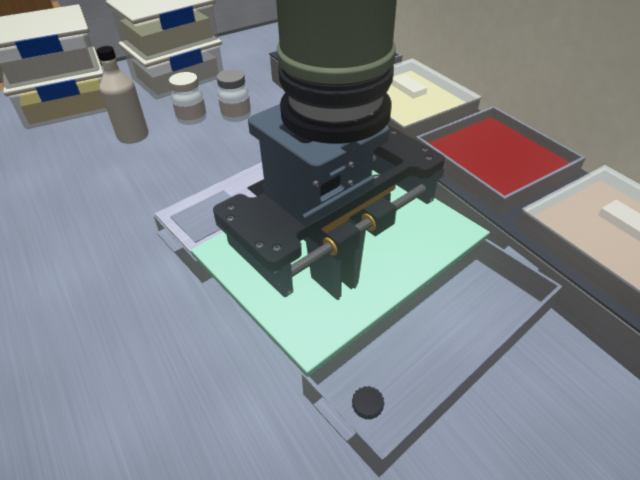

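The first cap lies in the open pan at (368,402). Next is the middle cap.

Call:
apply_moves --plan '[{"translation": [0.8, 0.44, 0], "rot": [0, 0, 0]}, {"translation": [0.8, 0.44, 0], "rot": [0, 0, 0]}, {"translation": [0.8, 0.44, 0], "rot": [0, 0, 0]}, {"translation": [0.8, 0.44, 0], "rot": [0, 0, 0]}, {"translation": [0.8, 0.44, 0], "rot": [0, 0, 0]}]'

```text
time: 7.63
ee_pos: [0.5089, -0.0057, 0.1574]
orientation: [-0.002, 0.656, 0.755, -0.001]
force: [0.3, -0.4, -0.1]
opening: 0.0115
gripper_force: 0.0
```

Call:
apply_moves --plan '[{"translation": [0.8, 0.44, 0], "rot": [0, 0, 0]}, {"translation": [0.8, 0.44, 0], "rot": [0, 0, 0]}, {"translation": [0.8, 0.44, 0], "rot": [0, 0, 0]}, {"translation": [0.23, 0.14, 0], "rot": [0, 0, 0]}, {"translation": [0, 0, 0], "rot": [0, 0, 0]}]'

```text
time: 8.05
ee_pos: [0.5419, 0.0787, 0.1575]
orientation: [-0.001, 0.655, 0.756, -0.001]
force: [0.1, -1.0, 0.4]
opening: 0.0122
gripper_force: 0.0
```

Call:
apply_moves --plan '[{"translation": [0, 0, 0.8], "rot": [0, 0, 0]}, {"translation": [0, 0, 0.8], "rot": [0, 0, 0]}, {"translation": [0, 0, 0.7], "rot": [0, 0, 0]}, {"translation": [0, 0, 0.5], "rot": [0, 0, 0]}, {"translation": [0, 0, 0.3], "rot": [0, 0, 0]}]'

```text
time: 8.47
ee_pos: [0.5398, 0.0755, 0.0636]
orientation: [-0.002, 0.656, 0.754, -0.002]
force: [0.2, 0.1, 0.1]
opening: 0.0117
gripper_force: 0.0
```

Call:
apply_moves --plan '[{"translation": [0, 0, 0], "rot": [0, 0, 0]}, {"translation": [0, 0, 0], "rot": [0, 0, 0]}]'

```text
time: 8.63
ee_pos: [0.5419, 0.0763, 0.0661]
orientation: [-0.0, 0.656, 0.754, -0.001]
force: [0.7, -0.2, 0.5]
opening: 0.0123
gripper_force: 0.0
```

Call:
apply_moves --plan '[{"translation": [0, 0.03, 0.08], "rot": [0, 0, 0]}, {"translation": [-0.2, 0, 0], "rot": [0, 0, 0]}, {"translation": [-0.2, 0, 0], "rot": [0, 0, 0]}, {"translation": [-0.2, 0, 0], "rot": [0, 0, 0]}, {"translation": [-0.2, 0, 0], "rot": [0, 0, 0]}]'

```text
time: 9.05
ee_pos: [0.5469, 0.0526, 0.0644]
orientation: [0.0, 0.656, 0.755, 0.0]
force: [0.2, 0.7, -0.0]
opening: 0.012
gripper_force: 0.1
```

Call:
apply_moves --plan '[{"translation": [-0.38, 0, 0], "rot": [0, 0, 0]}, {"translation": [-0.38, 0, 0], "rot": [0, 0, 0]}, {"translation": [-0.38, 0, 0], "rot": [0, 0, 0]}, {"translation": [-0.38, 0, 0], "rot": [0, 0, 0]}, {"translation": [-0.38, 0, 0], "rot": [0, 0, 0]}]'

```text
time: 9.47
ee_pos: [0.5546, -0.0045, 0.064]
orientation: [0.0, 0.656, 0.755, -0.0]
force: [-0.6, -0.4, 0.3]
opening: 0.0119
gripper_force: 0.1
```

Run:
```python
from h import *
p,d=ctrl.read_camera("side"); cv2.imwrite("pics/side4.png",p[:,:,::-1])
```

```text
(no output)
```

View pics/side4.png

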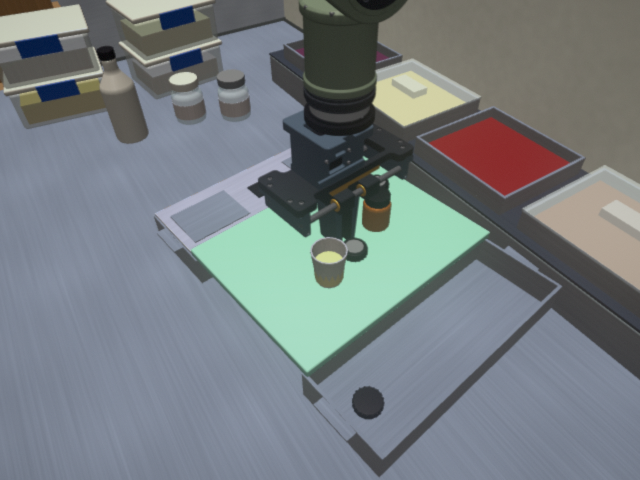

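The middle cap at (355,249) is against the fingertips, and the cup and jar stand untouched on either side.

Call:
apply_moves --plan '[{"translation": [-0.39, 0, 0], "rot": [0, 0, 0]}, {"translation": [-0.39, 0, 0], "rot": [0, 0, 0]}, {"translation": [-0.39, 0, 0], "rot": [0, 0, 0]}, {"translation": [-0.39, 0, 0], "rot": [0, 0, 0]}, {"translation": [-0.39, 0, 0], "rot": [0, 0, 0]}]'

```text
time: 9.93
ee_pos: [0.5628, -0.0622, 0.0639]
orientation: [0.0, 0.656, 0.755, -0.0]
force: [-0.4, 0.2, -0.5]
opening: 0.0117
gripper_force: 0.0
```

Call:
apply_moves --plan '[{"translation": [-0.39, 0, 0], "rot": [0, 0, 0]}, {"translation": [-0.39, 0, 0], "rot": [0, 0, 0]}, {"translation": [-0.39, 0, 0], "rot": [0, 0, 0]}, {"translation": [-0.39, 0, 0], "rot": [0, 0, 0]}, {"translation": [-0.39, 0, 0], "rot": [0, 0, 0]}]'

```text
time: 10.35
ee_pos: [0.5709, -0.1202, 0.064]
orientation: [0.0, 0.656, 0.755, -0.0]
force: [0.5, 0.1, -0.4]
opening: 0.0118
gripper_force: 0.0
```

Call:
apply_moves --plan '[{"translation": [0, 0, 0], "rot": [0, 0, 0]}, {"translation": [0, 0, 0], "rot": [0, 0, 0]}, {"translation": [0, 0, -0.4], "rot": [0, 0, 0]}, {"translation": [0, 0, -1], "rot": [0, 0, 0]}, {"translation": [0, 0, -1], "rot": [0, 0, 0]}]'

```text
time: 10.77
ee_pos: [0.5695, -0.118, 0.1355]
orientation: [-0.002, 0.656, 0.755, -0.001]
force: [1.6, 0.6, -0.2]
opening: 0.0118
gripper_force: 0.0
```

Call:
apply_moves --plan '[{"translation": [0, 0, -0.8], "rot": [0, 0, 0]}, {"translation": [0, 0, 0], "rot": [0, 0, 0]}, {"translation": [0, 0, 0], "rot": [0, 0, 0]}]'

```text
time: 11.02
ee_pos: [0.5714, -0.1184, 0.1613]
orientation: [0.001, 0.656, 0.755, 0.001]
force: [0.3, -0.3, 0.5]
opening: 0.0117
gripper_force: 0.0
```

Run:
```python
from h import *
p,d=ctrl.read_camera("side"); cv2.imwrite("pics/side5.png",p[:,:,::-1])
o=ctrl.get_obs();print(o["time"],o["ee_pos"])
```

```text
11.0667 [ 0.5703856  -0.11827845  0.1597804 ]
```

View pics/side5.png

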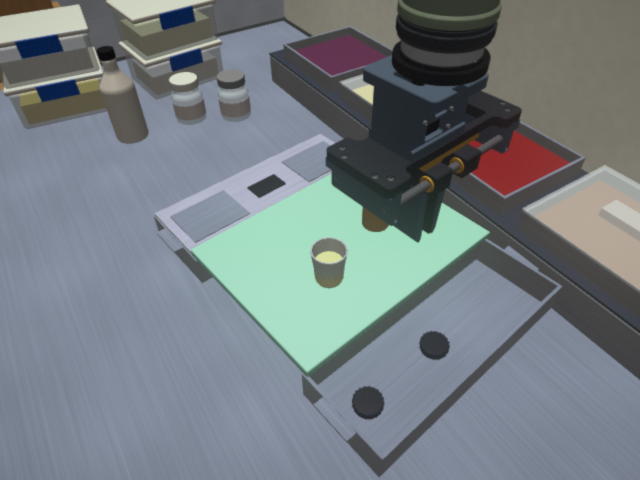

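Two caps are now in the pan, at (368,402) and (434,345). Before going to the far cap I check the height of the bins behind it against the gripper body.

Run:
```python
from h import *
d=np.load("top0.npy");i=ctrl.camera_info("top");K=i["mtx"];T=np.linalg.inv(i["camera_from_world"])
v,u=np.mgrid[0:480,0:640];P=np.stack([u,v,np.ones_like(u)],-1)@np.linalg.inv(K).T*[1,-1,-1]*d[...,None]
P=P@T[:3,:3].T+T[:3,3]
for c in (250,350,450): print(c,[(r,P[r,c].round(3).tolist()) for r in (30,50,58,66,74,80,90)])
print(P[:130,200:520,2].max())
```

```text
250 [(30, [0.82, 0.119, 0.064]), (50, [0.791, 0.119, 0.066]), (58, [0.781, 0.119, 0.065]), (66, [0.77, 0.119, 0.064]), (74, [0.759, 0.12, 0.063]), (80, [0.751, 0.12, 0.064]), (90, [0.749, 0.124, 0.034])]
350 [(30, [0.808, -0.013, 0.078]), (50, [0.78, -0.012, 0.079]), (58, [0.764, -0.012, 0.093]), (66, [0.764, -0.012, 0.068]), (74, [0.754, -0.012, 0.064]), (80, [0.748, -0.012, 0.058]), (90, [0.748, -0.013, 0.023])]
450 [(30, [0.794, -0.138, 0.099]), (50, [0.768, -0.137, 0.098]), (58, [0.763, -0.14, 0.083]), (66, [0.76, -0.143, 0.064]), (74, [0.75, -0.142, 0.063]), (80, [0.749, -0.146, 0.045]), (90, [0.736, -0.146, 0.042])]
0.8314406031478061
```

The bins top out near 0.10 m and the gripper body will be at about 0.143 m, so it clears them.

Call:
apply_moves --plan '[{"translation": [0.85, 0.47, 0], "rot": [0, 0, 0]}, {"translation": [0.85, 0.47, 0], "rot": [0, 0, 0]}, {"translation": [0.85, 0.47, 0], "rot": [0, 0, 0]}, {"translation": [0.85, 0.47, 0], "rot": [0, 0, 0]}, {"translation": [0.85, 0.47, 0], "rot": [0, 0, 0]}]'

```text
time: 11.48
ee_pos: [0.6219, 0.0187, 0.1577]
orientation: [-0.002, 0.656, 0.755, -0.001]
force: [-0.4, -0.0, -0.1]
opening: 0.0118
gripper_force: 0.0
```

Call:
apply_moves --plan '[{"translation": [0.85, 0.47, 0], "rot": [0, 0, 0]}, {"translation": [0.85, 0.47, 0], "rot": [0, 0, 0]}, {"translation": [0.85, 0.47, 0], "rot": [0, 0, 0]}, {"translation": [0.17, 0.1, 0], "rot": [0, 0, 0]}, {"translation": [0, 0, 0], "rot": [0, 0, 0]}]'

```text
time: 11.9
ee_pos: [0.6557, 0.1063, 0.1575]
orientation: [-0.001, 0.655, 0.756, -0.001]
force: [-0.6, -0.2, -0.8]
opening: 0.0118
gripper_force: 0.0
```

Call:
apply_moves --plan '[{"translation": [0, 0, 0.8], "rot": [0, 0, 0]}, {"translation": [0, 0, 0.8], "rot": [0, 0, 0]}, {"translation": [0, 0, 0.7], "rot": [0, 0, 0]}, {"translation": [0, 0, 0.5], "rot": [0, 0, 0]}, {"translation": [0, 0, 0.3], "rot": [0, 0, 0]}]'

```text
time: 12.32
ee_pos: [0.6538, 0.1025, 0.0637]
orientation: [-0.002, 0.656, 0.754, -0.003]
force: [-1.2, -0.6, 0.4]
opening: 0.0119
gripper_force: 0.0
```

Call:
apply_moves --plan '[{"translation": [0, 0, 0], "rot": [0, 0, 0]}, {"translation": [0, 0, 0], "rot": [0, 0, 0]}]'

```text
time: 12.48
ee_pos: [0.656, 0.1034, 0.0666]
orientation: [-0.0, 0.656, 0.754, -0.001]
force: [0.1, 0.6, 0.3]
opening: 0.0122
gripper_force: 0.0
```

Call:
apply_moves --plan '[{"translation": [0, 0, 0.09], "rot": [0, 0, 0]}, {"translation": [-0.2, 0, 0], "rot": [0, 0, 0]}, {"translation": [-0.2, 0, 0], "rot": [0, 0, 0]}, {"translation": [-0.2, 0, 0], "rot": [0, 0, 0]}, {"translation": [-0.2, 0, 0], "rot": [0, 0, 0]}]'

```text
time: 12.9
ee_pos: [0.6601, 0.0797, 0.0648]
orientation: [0.0, 0.656, 0.755, 0.0]
force: [0.8, 0.5, 0.5]
opening: 0.012
gripper_force: 0.1
```

Call:
apply_moves --plan '[{"translation": [-0.38, 0, 0], "rot": [0, 0, 0]}, {"translation": [-0.38, 0, 0], "rot": [0, 0, 0]}, {"translation": [-0.38, 0, 0], "rot": [0, 0, 0]}, {"translation": [-0.38, 0, 0], "rot": [0, 0, 0]}, {"translation": [-0.38, 0, 0], "rot": [0, 0, 0]}]'

```text
time: 13.32
ee_pos: [0.6678, 0.0225, 0.0642]
orientation: [0.0, 0.656, 0.755, -0.0]
force: [-0.3, -0.8, 0.6]
opening: 0.0119
gripper_force: 0.1
```

Run:
```python
from h import *
p,d=ctrl.read_camera("side"); cv2.imwrite("pics/side6.png",p[:,:,::-1])
```

```text
(no output)
```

View pics/side6.png

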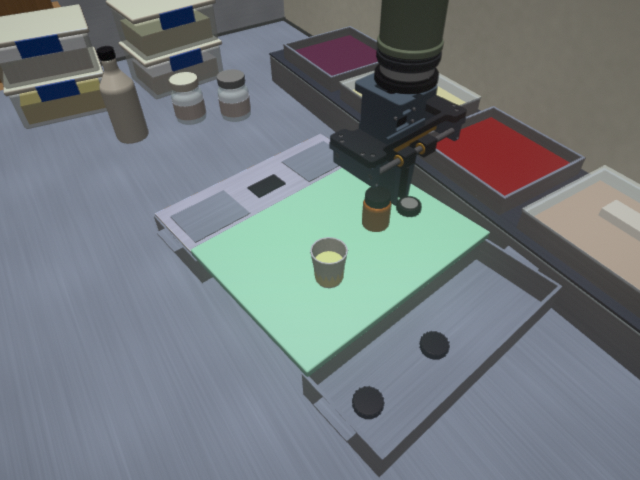

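The far cap at (409,206) is ahead of the fingers and clear of the jar. I finish the push.

Call:
apply_moves --plan '[{"translation": [-0.4, 0, 0], "rot": [0, 0, 0]}, {"translation": [-0.4, 0, 0], "rot": [0, 0, 0]}, {"translation": [-0.4, 0, 0], "rot": [0, 0, 0]}, {"translation": [-0.4, 0, 0], "rot": [0, 0, 0]}, {"translation": [-0.4, 0, 0], "rot": [0, 0, 0]}]'

```text
time: 13.78
ee_pos: [0.6761, -0.0366, 0.0642]
orientation: [0.0, 0.656, 0.755, -0.0]
force: [-0.0, -0.6, 1.1]
opening: 0.0115
gripper_force: 0.0
```

Call:
apply_moves --plan '[{"translation": [-0.4, 0, 0], "rot": [0, 0, 0]}, {"translation": [-0.4, 0, 0], "rot": [0, 0, 0]}, {"translation": [-0.4, 0, 0], "rot": [0, 0, 0]}, {"translation": [-0.4, 0, 0], "rot": [0, 0, 0]}, {"translation": [-0.4, 0, 0], "rot": [0, 0, 0]}]'

```text
time: 14.2
ee_pos: [0.6845, -0.0961, 0.0643]
orientation: [0.0, 0.656, 0.755, -0.0]
force: [0.3, 0.3, 0.0]
opening: 0.012
gripper_force: 0.0
```

Call:
apply_moves --plan '[{"translation": [-0.25, 0, 0], "rot": [0, 0, 0]}, {"translation": [0, 0, 0], "rot": [0, 0, 0]}, {"translation": [0, 0, 0], "rot": [0, 0, 0]}, {"translation": [0, 0, -0.4], "rot": [0, 0, 0]}, {"translation": [0, 0, -1], "rot": [0, 0, 0]}]'

```text
time: 14.62
ee_pos: [0.6824, -0.101, 0.1027]
orientation: [-0.004, 0.656, 0.755, -0.002]
force: [1.2, -0.0, 0.6]
opening: 0.0121
gripper_force: 0.0
```

Call:
apply_moves --plan '[{"translation": [0, 0, -1], "rot": [0, 0, 0]}, {"translation": [0, 0, -1], "rot": [0, 0, 0]}, {"translation": [0, 0, -1], "rot": [0, 0, 0]}, {"translation": [0, 0, 0], "rot": [0, 0, 0]}, {"translation": [0, 0, 0], "rot": [0, 0, 0]}]'

```text
time: 15.03
ee_pos: [0.6865, -0.1015, 0.1998]
orientation: [0.002, 0.656, 0.755, 0.002]
force: [0.4, -0.5, 0.2]
opening: 0.0119
gripper_force: 0.0
```

Run:
```python
from h import *
p,d=ctrl.read_camera("side"); cv2.imwrite("pics/side7.png",p[:,:,::-1])
o=ctrl.get_obs();print(o["time"],o["ee_pos"])
```

```text
15.0833 [ 0.68538061 -0.10150946  0.19744484]
```

View pics/side7.png

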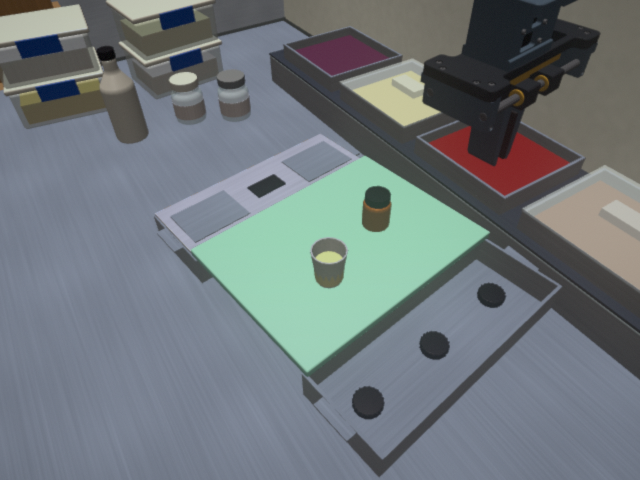

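All three caps are in the open pan, at (368,402), (434,345) and (491,295). The cup and jar stand where they were, and the gripper is clear, touching nothing.

```bash
python3 -c "
from cell import ctrl
print(ctrl.close_job())"
```

```text
the job is handed in; nothing more can be done
None
```

All three caps are swept into the open pan, the cup and jar stand where they were, and the job was handed in at about 15 s.

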